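Vent the bench manifold and take off the cap of unknown thread

TASK

On the bench manifold, first vent it: pull the round vent knob up until it clicks into its out position, then push it fully home again. Then take the winged cap off the port next to the knob: one of the two caps has a right-hand and the other a left-hand thread and nothing shows which, so try it both ways to find how it loosens, and lift it off. Leave the other cap on its port and the things around where they are, and finish with the cap still in the gripper, not put down or let go: upright, at rest, straight above its port and raised 6 cm or more.

Things in the scene. Friction and masses are not known exactly. Their poses are not given: they have to be found in the camera images.
- manifold: Fixed aluminium block 64x262 mm, 45 high, on a 100x300 steel foot plate, turned up to 20 degrees. In a row on its top: vent knob, near port, other port; a small gauge on its front. Origin on the table below the near port; z up, y along the row towards the knob, x across it, away from the robot. Knob at y = +85 mm, other port at y = -100 mm.
- port_near (a point): Centre of the rim (the face the cap sits on) of the port next to the vent knob, 71 mm above the table. Axes as the manifold's. The brass neck is 42 mm across and stands 26 mm out of the block.
- port_far (a point): The same point of the other port.
- cap_near_grip (a point): Centre of the wing of the cap next to the knob. Black disc 48 mm across, 10 high, with an upright wing 14 thick (this frame's x), 44 long (y), 30 high. Point 25 mm above the cap's underside and the rim when seated; wing top 15 mm higher, disc top 15 mm lower. At the start the wing lies within 5 degrees of the row. Loose once undone, 80 to 170 g.
- cap_near: The same cap; origin at the centre of its disc's underside, z up, y along the wing. Quarter-turn bayonet thread: turned the loosening way to 60 degrees from the row (within 8; stop near 68) it lifts straight off; it does not rise while turning and turns easily. The other way a hard stop comes 8 to 18 degrees from the row. Which way loosens changes. A stem with a 30 mm cross lug reaches 14.5 mm into the neck.
- cap_far_grip (a point): The same point of the identical cap on the other port; its thread has the opposite hand. Stays on.
- vent_grip (a point): Centre of the vent knob, half-way up: black round pull knob 26 mm across and 24 high, upright, its underside 19 mm above the block's top when home (64 mm above the table). Pulls straight up.
- vent_knob (a joint): Travel of the vent knob in m: 0 fully home, 0.025 clicked out (end stop). An over-centre detent snaps it to either end and holds it there: some 7 to 9 N to start it, easing to the middle of its travel.
- oil_filter: orange spin-on oil filter, upright, 72 mm across, 88 high, bystander behind the manifold (sizes in mm); leave alone. Origin at the centre of its underside.
- plug_box: small flat red carton 52x100x28, bystander behind the manifold (sizes in mm); leave alone. Origin at the centre of its underside.
- brake_pad: brake pad lying flat 50x128x16, bystander in front of the manifold (sizes in mm); leave alone. Origin at the centre of its underside.
- bearing: ball bearing lying flat, 52 across, 15 high, bystander in front of the manifold (sizes in mm); leave alone. Origin at the centre of its underside.
- mask_tape: roll of masking tape lying flat, 100 across, 25 high, bystander at the left (sizes in mm); leave alone. Origin at the centre of its underside.
- spanner: combination spanner lying flat 207 long, 8 high, bystander at the left (sizes in mm); leave alone. Origin at the centre of its underside.
- travel_mug: tall black travel mug, 84 across, 204 high, bystander at the right (sizes in mm); leave alone. Origin at the centre of its underside.
- blue_box: tall carton 69x99x200, bystander at the right (sizes in mm); leave alone. Origin at the centre of its underside.
Mind the look-alikes: they are no part of the job. Leave any white look-alike of the part that bears cap_far_grip alone. What is shaped like the cap_near but blue is not meant.

How it is judged:
On the way, in this order (a step that is already met when the one before it is completed fails the run):
1. the vent knob is pulled out to its click (value of joint vent_knob above 0.021 m), for 0.2 s.
2. the vent knob is pushed fully home (value of joint vent_knob below 0.003 m), for 0.2 s.
3. the cap next to the knob is undone and lifted off its port (z of cap_near_grip in the frame of port_near above 0.055 m), for 0.1 s.
At the end, for the whole second after the job is handed in: The fingers hold the near cap at rest (under 0.03 m/s), upright within 20 degrees, within 5 cm sideways of its port's axis and raised more than 5 cm from its seat; the vent knob is within 3 mm of home; the other cap is still on its port (z of cap_near_grip in the frame of port_near above 0.075 m and horizontal distance between cap_near_grip and port_near below 0.05 m and angle between cap_near_grip's own z axis and vertical below 0.35 rad and contact force between cap_near and the fingers above 1 N and linear speed of cap_near below 0.03 m/s and value of joint vent_knob below 0.003 m and z of cap_far_grip in the frame of port_far below 0.032 m); the arm keeps its last pose, push and grip.
It fails at once if the other cap is lifted off its port (z of cap_far_grip in the frame of port_far above 0.04 m).
It fails at once if a bystander is pushed more than 4 cm or knocked over (distance of any of oil_filter, plug_box, brake_pad, bearing, mask_tape, spanner, travel_mug, blue_box from where it was at the start of the episode above 0.04 m or angle between any of oil_filter, plug_box, brake_pad, bearing, mask_tape, spanner, travel_mug, blue_box's own z axis and vertical above 0.5 rad).
It also fails if it takes over 51 s, if anything falls off the work surface, if the arm or the gripper's body presses on something with over 40 N, if the wrist force passes 120 N, or if a joint passes its speed limit or range.

ROBOT

A 6-joint arm with a two-finger parallel gripper is mounted at the origin on a cart in front of the work surface, level with it; the furniture and walls round the work are solid. World frame = base frame: x ahead of the robot, y to its left, z up, the work surface at z = 0. Lengths are in m, angles in rad, forces in N, time in s.
With the tool pointing down it reaches from about 0.275 to 0.825 m from the base axis. Payload 5.2 kg.
Tool frame: the origin (TCP) lies at the very end of the fingers, on their centre line; the grasp point (between the pads) lies 19 mm behind it (manip.grip_depth is the distance from the TCP to the grasp point, in m); z points along the fingers, y is the line along which they close (so a half turn about z gives the same grasp; the last joint's range is limited). The gripper opens to 93 mm and grips with 3 to 60 N. Pads are 15 mm wide; open, the fingers measure 128 mm over their backs; the gripper's body (75 mm by 188 mm) begins 65 mm behind the grasp point.
Start: joints at [0.916, 0.259, 1.535, -0, 1.348, -0.203], TCP at [0.24, 0.495, 0.219] pointing down, gripper open.
Joint ranges: [-3.14, 3.14], [-0.91, 2.08], [0.19, 2.58], [-1.22, 4.36], [0.22, 2.71], [-3.12, 3.12]. Speed limits (rad/s): [2.57, 2.57, 3.14, 3.14, 3.14, 3.14].

INTERFACE

Orientations are given as a unit quaternion [x, y, z, w].
In Python, from station import readout, optics, job, manip gives the robot as it stands.
- The arm moves only by the tool send_rows, never from a script. Its arguments are lists of equal length, an entry for each row: "travel": the shift along the world's x, y, z scaled (see below), a list of three; "dr": the turn, a rotation vector about the world's x, y, z scaled (see below), a list of three. A call has 1 to 12 rows; each row is the pose to reach, as a shift and turn from the pose commanded when the call began, turning the shorter way round; what a row does not reach only later rows make up. The controller multiplies each number of a shift by 250 mm and each number of a turn by 180 degrees. A row lasts 1/8 s, in which the tool goes at most 62.5 mm and 10.7 degrees, less where a joint would pass 70% of its speed; a pose out of reach is approached as far as the arm can. A call with a number of a shift or a turn outside -1 to 1 is refused whole. A call with a gripper value outside its range is refused whole. "jaw" is the closure, from 0 (fully open) to 1 (shut), set as the call begins (left out, the last holds). The fingers move at their own pace and stop on an object; the grip force is fixed at half the most. Time passes only in rows, so rows that repeat a pose let the fingers close. It gives the time, the measured TCP pose, the force, the opening and the grip force at its end, in the units of the state.
- readout.get_state(): the state, without advancing time (a new reading comes with each control period).
- optics.snapshot(name): name is "side" or "top" or "wrist"; returns the picture (384x512x3 uint8, red, green, blue); there is no depth.
- optics.camera_info(name): a dict with "fx", "fy", "cx", "cy" (pixels), "k1" (the pictures are not rectified: a ray, as slopes to the right and down, at radius r is drawn at 1 + k1 r^2 times it, then the intrinsics apply), "cam_to_world" (4x4, takes a point from camera to world coordinates). Camera axes: x right, y down, z forward; pixel columns grow to the right and rows downward; lengths in m; the calibration is good to about 2 mm. A picture is of the moment at which its call begins: read the wrist's pose just before it. camera_info takes no time and is no camera call; for the wrist camera it gives the pose at the moment of the call.
- job.job_done(): hands the job in; it is judged then, once.
The state is a dict: "t": time; "qpos": joint angles; "dq": joint speeds; "joint_efforts": joint torques, N m; "ee_pos": TCP position; "eef_rot": TCP orientation; "force": force on the tool from outside, world axes, zero at the start; "moment": the same for the moment, N m; "grip_width": opening from 0.0 (shut) to 1.0 (fully open); "finger_force": force on a finger pad.
Only numpy, scipy, OpenCV 4.12 (cv2) and the standard library are available. Lean on these libraries where they do the work, as an engineer would, in place of code of your own. Each camera call takes 0.05 s, during which the arm holds its last target. There are 200 camera calls.

## Working session

There is one attempt and no reset: what is moved stays moved. The work goes in short steps, Python scripts to look and compute and a tool call to move; the robot and the scene stay as the last step left them, time stands still between calls to the robot, and variables do not carry over. Pictures are saved under pics/ and viewed, at most 10 in all, crops included, and the job is handed in when it is done.

Besides the shell and the picture viewer there is one more tool, called after "Emit:" as name(argument=value, ...), one argument or row to a line, values as JSON. send_rows: Moves the arm, as the interface text tells. Its arguments: {"type":"object","properties":{"travel":{"type":"array","items":{"type":"array","items":{"type":"number","minimum":-1,"maximum":1}}},"dr":{"type":"array","items":{"type":"array","items":{"type":"number","minimum":-1,"maximum":1}}},"jaw":{"type":"number"}},"required":["travel","dr"]}

```bash
mkdir -p pics; python3 - <<'E'
from station import readout, optics
import cv2
for n in("top","side"):
    im=optics.snapshot(n); cv2.imwrite(f"pics/{n}0.png",im[:,:,::-1])
    c=optics.camera_info(n); print(n,c)
s=readout.get_state(); print(s)
E
```

```text
top {'fx': 404.669847510132, 'fy': 404.669847510132, 'cx': 256.86418073704175, 'cy': 188.6648789896955, 'k1': -0.04701126170587375, 'cam_to_world': array([[ 0.06736839, -0.977145  ,  0.20161636,  0.33389133],
       [-0.99772226, -0.06667365,  0.01024278, -0.03208302],
       [ 0.00343381, -0.20184717, -0.97941101,  1.24075879],
       [ 0.        ,  0.        ,  0.        ,  1.        ]])}
side {'fx': 479.1925102828871, 'fy': 479.1925102828871, 'cx': 254.44631269921143, 'cy': 189.05389558894205, 'k1': -0.10495485394906087, 'cam_to_world': array([[ 0.99951676,  0.01618108, -0.02654076,  0.58807429],
       [ 0.03104735, -0.47801402,  0.87780332, -1.26951767],
       [ 0.00151695, -0.87820315, -0.4782854 ,  0.78472895],
       [ 0.        ,  0.        ,  0.        ,  1.        ]])}
{'t': 0.1, 'qpos': array([ 9.16176470e-01,  2.59282298e-01,  1.53593873e+00, -4.11594581e-06,
        1.34801147e+00, -2.02800135e-01]), 'dq': array([ 0.00086546, -0.0010258 , -0.00297823, -0.00129689,  0.0015944 ,
       -0.00073243]), 'joint_efforts': array([ 1.67013775e-03, -4.38205612e+01, -2.84642476e+01,  7.22948089e-02,
        3.62818572e-02, -3.21996936e-07]), 'ee_pos': array([0.23981358, 0.4944303 , 0.2179083 ]), 'eef_rot': array([ 2.23992677e-01,  9.74590482e-01, -7.46557427e-04, -3.39015581e-04]), 'force': array([-0.10564637, -0.28634526,  0.07782583]), 'moment': array([-0.01958196,  0.00349485, -0.01700563]), 'finger_force': 0.0, 'grip_width': 1.003383194251191}
```

View pics/top0.png

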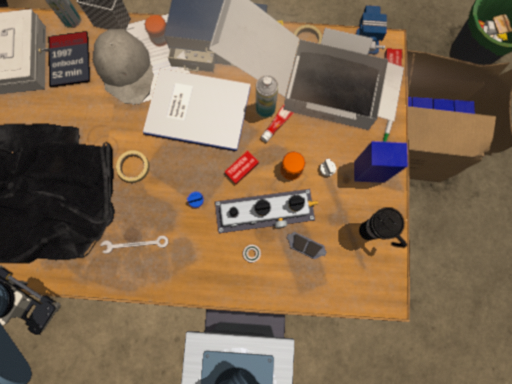

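View pics/side0.png

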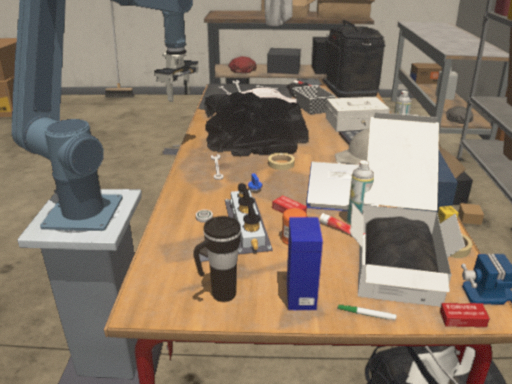

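The top view shows the manifold with the knob near (233,212), near cap (262,208) and far cap (296,203). A blue look-alike is at (195,200) and a white one at (328,168). Next I'll take an enlarged crop and first positions.

```bash
cat > h.py <<'E'
import numpy as np, cv2
def ray(c,u,v):
    K=np.array([[c["fx"],0,c["cx"]],[0,c["fy"],c["cy"]],[0,0,1]])
    p=cv2.undistortPoints(np.array([[[u,v]]],float),K,np.array([c["k1"],0,0,0.]))[0,0]
    T=c["cam_to_world"]; return T[:3,3],T[:3,:3]@np.array([p[0],p[1],1])
def at(c,u,v,z):
    o,d=ray(c,u,v); return o+d*(z-o[2])/d[2]
def proj(c,P):
    T=c["cam_to_world"]; q=T[:3,:3].T@(np.array(P)-T[:3,3]); x=q[:2]/q[2]; x=x*(1+c["k1"]*(x@x))
    return np.array([c["fx"]*x[0]+c["cx"],c["fy"]*x[1]+c["cy"]])
E
python3 - <<'E'
from h import *; from station import optics
c=optics.camera_info("top")
for n,u,v,z in(("knob",233,212,.088),("near",262,208,.105),("far",296,203,.105)): print(n,at(c,u,v,z))
im=cv2.imread("pics/top0.png")[180:240,205:325]; cv2.imwrite("pics/topc.png",cv2.resize(im,None,fx=6,fy=6,interpolation=cv2.INTER_CUBIC))
E
```

```text
knob [0.49818673 0.04380182 0.088     ]
near [ 0.51278321 -0.03852217  0.105     ]
far [ 0.53369965 -0.13418352  0.105     ]
```

View pics/topc.png

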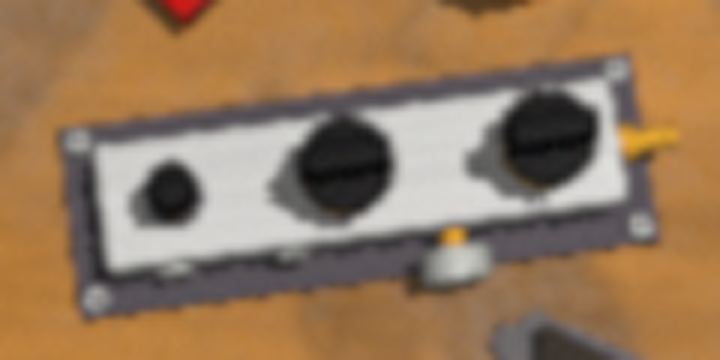

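Emit:
send_rows(
  travel=[
    [0.12,-0.2,0],
    [0.25,-0.4,0],
    [0.37,-0.6,0],
    [0.5,-0.8,0],
    [0.55,-0.92,0],
  ],
  dr=[
    [0,0,-0.058],
    [0,0,-0.116],
    [0,0,-0.174],
    [0,0,-0.232],
    [0,0,-0.29],
  ],
  jaw=0,
)

```text
t: 0.72
ee_pos: [0.3787, 0.2625, 0.2184]
eef_rot: [0.633, 0.774, -0.0, 0.0]
force: [0.2, 0.0, 0.1]
grip_width: 0.998
finger_force: 0.0
```

Emit:
send_rows(
  travel=[
    [0.12,-0.22,0],
    [0.24,-0.44,0],
    [0.36,-0.66,0],
    [0.46,-0.87,0],
    [0.46,-0.87,0],
    [0.46,-0.87,0],
  ],
  dr=[
    [0,0,0],
    [0,0,0],
    [0,0,0],
    [0,0,0],
    [0,0,0],
    [0,0,0],
  ],
)

```text
t: 1.48
ee_pos: [0.492, 0.0475, 0.2181]
eef_rot: [0.63, 0.776, -0.0, -0.001]
force: [-0.7, 0.5, -0.2]
grip_width: 0.999
finger_force: 0.0
```

```bash
python3 - <<'E'
from station import readout, optics
import cv2,pickle,numpy as np
s=readout.get_state(); c=optics.camera_info("wrist"); im=optics.snapshot("wrist")
pickle.dump(c,open("w1.pkl","wb")); cv2.imwrite("pics/w1.png",im[:,:,::-1])
print(s["t"],s["ee_pos"],s["eef_rot"],s["qpos"]); print(c["cam_to_world"])
E
```

```text
1.475 [0.49199107 0.04751268 0.21814635] [ 6.30332371e-01  7.76324910e-01 -2.10719877e-04 -8.31579007e-04] [-1.30202559e-01  1.59270143e-01  1.66312456e+00  5.29389405e-04
  1.32083523e+00 -3.37167121e-01]
[[ 0.97855407  0.1992998   0.05207222  0.47813617]
 [ 0.20597847 -0.9440309  -0.25764031  0.11846769]
 [-0.00218988  0.26284073 -0.96483675  0.3848446 ]
 [ 0.          0.          0.          1.        ]]
```

View pics/w1.png

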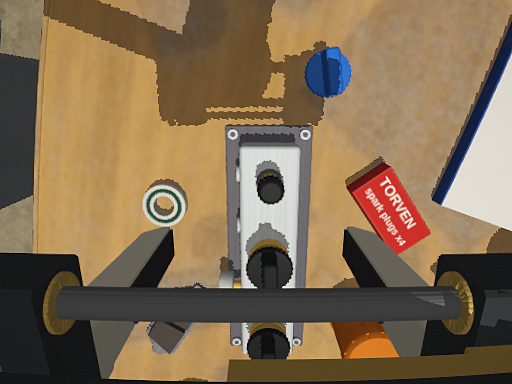

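The wrist view shows the knob top near (270,189), the near wing near (270,264) and plate bolts at (232,134) and (306,134). I'll enlarge it.

```bash
python3 - <<'E'
import cv2
im=cv2.imread("pics/w1.png")[120:290,215:325]; cv2.imwrite("pics/w1c.png",cv2.resize(im,None,fx=3.5,fy=3.5,interpolation=cv2.INTER_CUBIC))
E
```

```text
(no output)
```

View pics/w1c.png

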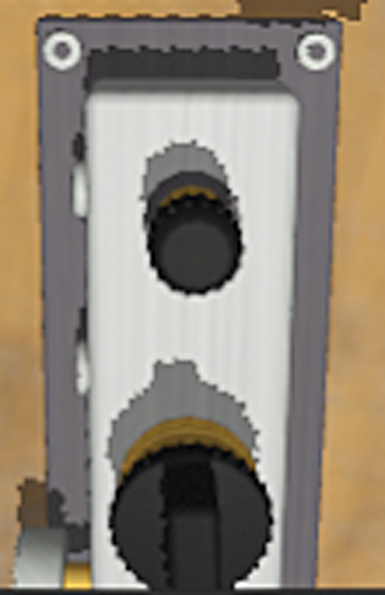

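```bash
python3 - <<'E'
from h import *; from station import optics; import pickle
c=pickle.load(open("w1.pkl","rb")); t=optics.camera_info("top")
k=at(c,270.7,192,.088); print("knob",k, "top",at(t,233.6,211.6,.088))
for u in(268.5,270.7): print("wing line",at(c,u,272,.111))
print("wing top cam",at(t,262.3,207.6,.105))
b=[at(c,232.7,134.3,.01),at(c,305.3,134.3,.01)]; d=b[1]-b[0]; print("bolts",np.linalg.norm(d),np.degrees(np.arctan2(d[1],d[0])))
b=[at(c,240.1,147.1,.045),at(c,300.1,147.1,.045)]; d=b[1]-b[0]; print("block",np.linalg.norm(d),np.degrees(np.arctan2(d[1],d[0])),(b[0]+b[1])/2)
b=[at(c,232.7,134.3,.01),at(c,236.2,342,.01)]; d=b[0]-b[1]; print("long",np.linalg.norm(d),np.degrees(np.arctan2(-d[0],d[1])))
b=[at(c,305.3,134.3,.01),at(c,298.2,342,.01)]; d=b[0]-b[1]; print("long",np.linalg.norm(d),np.degrees(np.arctan2(-d[0],d[1])))
E
```

```text
knob [0.50553423 0.04274625 0.088     ] top [0.49946166 0.04217211 0.088     ]
wing line [ 0.51803151 -0.02671983  0.111     ]
wing line [ 0.52002604 -0.02630038  0.111     ]
wing top cam [ 0.51398686 -0.03929739  0.105     ]
bolts 0.08194498989888264 11.947787517770168
block 0.06195897015611861 11.945878567050698 [0.49856618 0.07853349 0.045     ]
long 0.28022253635060007 11.616092415709527
long 0.28035624923522157 12.236997541377407
```

Emit:
send_rows(
  travel=[
    [0.03,-0.01,-0.2],
    [0.052,-0.018,-0.4],
    [0.052,-0.018,-0.52],
    [0.052,-0.018,-0.6],
    [0.052,-0.018,-0.644],
    [0.052,-0.018,-0.644],
  ],
  dr=[
    [0,0,0],
    [0,0,0],
    [0,0,0],
    [0,0,0],
    [0,0,0],
    [0,0,0],
  ],
)

```text
t: 2.28
ee_pos: [0.505, 0.0439, 0.0574]
eef_rot: [0.629, 0.777, -0.0, -0.0]
force: [0.4, -0.5, 0.9]
grip_width: 0.999
finger_force: 0.0
```

Emit:
send_rows(
  travel=[
    [0,0,0],
    [0,0,0],
    [0,0,0],
    [0,0,0],
    [0,0,0],
    [0,0,0],
  ],
  dr=[
    [0,0,0],
    [0,0,0],
    [0,0,0],
    [0,0,0],
    [0,0,0],
    [0,0,0],
  ],
  jaw=1,
)

```text
t: 3.02
ee_pos: [0.5056, 0.0428, 0.0577]
eef_rot: [0.63, 0.777, -0.0, -0.0]
force: [-0.9, -1.0, -0.4]
grip_width: 0.407
finger_force: 0.0
```

Emit:
send_rows(
  travel=[
    [0,0,0],
    [0,0,0],
    [0,0,0],
    [0,0,0],
  ],
  dr=[
    [0,0,0],
    [0,0,0],
    [0,0,0],
    [0,0,0],
  ],
)

```text
t: 3.52
ee_pos: [0.5049, 0.0427, 0.0575]
eef_rot: [0.63, 0.777, -0.001, -0.0]
force: [-3.2, -2.0, 3.4]
grip_width: 0.266
finger_force: 30.0
```

Emit:
send_rows(
  travel=[
    [0,0,0.02],
    [0,0,0.05],
    [0,0,0.08],
    [0,0,0.104],
    [0,0,0.108],
    [0,0,0.108],
    [0,0,0.108],
    [0,0,0.108],
  ],
  dr=[
    [0,0,0],
    [0,0,0],
    [0,0,0],
    [0,0,0],
    [0,0,0],
    [0,0,0],
    [0,0,0],
    [0,0,0],
  ],
)

```text
t: 4.53
ee_pos: [0.5048, 0.0428, 0.0834]
eef_rot: [0.63, 0.777, -0.001, -0.001]
force: [3.0, -3.9, -26.4]
grip_width: 0.267
finger_force: 30.0
```

Emit:
send_rows(
  travel=[
    [0,0,-0.02],
    [0,0,-0.05],
    [0,0,-0.08],
    [0,0,-0.104],
    [0,0,-0.112],
    [0,0,-0.112],
    [0,0,-0.112],
    [0,0,-0.112],
  ],
  dr=[
    [0,0,0],
    [0,0,0],
    [0,0,0],
    [0,0,0],
    [0,0,0],
    [0,0,0],
    [0,0,0],
    [0,0,0],
  ],
)

```text
t: 5.52
ee_pos: [0.5049, 0.0428, 0.0581]
eef_rot: [0.63, 0.777, -0.0, -0.0]
force: [-6.0, -3.0, -2.8]
grip_width: 0.267
finger_force: 30.0
```

Emit:
send_rows(
  travel=[
    [0,0,-0.006],
    [0,0,-0.012],
    [0,0,-0.012],
    [0,0,-0.012],
  ],
  dr=[
    [0,0,0],
    [0,0,0],
    [0,0,0],
    [0,0,0],
  ],
)

```text
t: 6.02
ee_pos: [0.5051, 0.0428, 0.0578]
eef_rot: [0.63, 0.777, -0.0, 0.0]
force: [-13.9, -3.0, 21.2]
grip_width: 0.264
finger_force: 30.0
```

Emit:
send_rows(
  travel=[
    [0,0,0],
    [0,0,0],
    [0,0,0],
    [0,0,0.1],
    [0,0,0.3],
    [0,0,0.4],
    [0,0,0.4],
  ],
  dr=[
    [0,0,0],
    [0,0,0],
    [0,0,0],
    [0,0,0],
    [0,0,0],
    [0,0,0],
    [0,0,0],
  ],
  jaw=0.4,
)

```text
t: 6.9
ee_pos: [0.5076, 0.0428, 0.1559]
eef_rot: [0.63, 0.777, 0.002, 0.002]
force: [-1.2, 0.3, -0.1]
grip_width: 0.6
finger_force: 0.0
```

```bash
python3 - <<'E'
from station import readout, optics
import cv2,pickle,numpy as np
s=readout.get_state(); c=optics.camera_info("wrist"); im=optics.snapshot("wrist")
pickle.dump(c,open("w2.pkl","wb")); cv2.imwrite("pics/w2.png",im[:,:,::-1])
print(s["t"],s["ee_pos"],s["eef_rot"],s["qpos"],s["force"])
E
```

```text
6.9 [0.50763493 0.04276142 0.15586698] [0.62987363 0.77669249 0.00158757 0.00233881] [-1.35421026e-01  2.35543789e-01  1.72801474e+00  3.08878255e-04
  1.17238785e+00 -3.43548907e-01] [-1.1925142   0.28481565 -0.10556149]
```

View pics/w2.png

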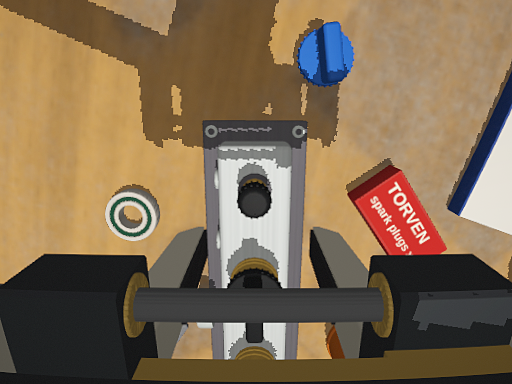

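The knob is home and centred at (254,200). The near wing at (254,300) lies along the row, so I'll move to it.

Emit:
send_rows(
  travel=[
    [0.031,-0.17,0],
    [0.062,-0.332,0],
    [0.062,-0.332,-0.1],
    [0.062,-0.332,-0.2],
    [0.062,-0.332,-0.26],
    [0.062,-0.332,-0.284],
    [0.062,-0.332,-0.284],
  ],
  dr=[
    [0,0,0],
    [0,0,0],
    [0,0,0],
    [0,0,0],
    [0,0,0],
    [0,0,0],
    [0,0,0],
  ],
)

```text
t: 7.82
ee_pos: [0.521, -0.04, 0.0823]
eef_rot: [0.63, 0.777, -0.0, -0.0]
force: [-0.5, 0.6, 0.7]
grip_width: 0.604
finger_force: 0.0
```

Emit:
send_rows(
  travel=[
    [0,0,0],
    [0,0,0],
    [0,0,0],
    [0,0,0],
    [0,0,0],
    [0,0,0],
    [0,0,0],
  ],
  dr=[
    [0,0,0],
    [0,0,0],
    [0,0,0],
    [0,0,0],
    [0,0,0],
    [0,0,0],
    [0,0,0],
  ],
  jaw=1,
)

```text
t: 8.7
ee_pos: [0.5213, -0.0402, 0.0828]
eef_rot: [0.63, 0.777, 0.0, 0.0]
force: [-0.9, 0.0, 1.4]
grip_width: 0.149
finger_force: 30.0
```

Emit:
send_rows(
  travel=[
    [0,0,0],
    [0,0,0],
    [0,0,0],
    [0,0,0],
    [0,0,0],
    [0,0,0],
  ],
  dr=[
    [0,0,0.03],
    [0,0,0.06],
    [0,0,0.09],
    [0,0,0.12],
    [0,0,0.13],
    [0,0,0.13],
  ],
)

```text
t: 9.45
ee_pos: [0.5212, -0.0402, 0.0828]
eef_rot: [0.46, 0.888, 0.0, 0.0]
force: [-0.5, 1.0, 2.6]
grip_width: 0.166
finger_force: 34.5
```

```bash
python3 - <<'E'
from station import readout
import numpy as np
s=readout.get_state();q=s["eef_rot"];print(2*np.degrees(np.arctan2(q[1],q[0]))-90,s["moment"],s["force"])
E
```

```text
35.191201786870565 [ 0.0155944   0.07330219 -0.88176317] [-0.48949882  1.03083315  2.647061  ]
```

The moment is −0.9 N·m and the jaw widened, so that is the hard stop. I'll turn the other way, to −60° from the row.

Emit:
send_rows(
  travel=[
    [0,0,0],
    [0,0,0],
    [0,0,0],
    [0,0,0],
    [0,0,0],
    [0,0,0],
    [0,0,0],
    [0,0,0],
    [0,0,0],
    [0,0,0],
    [0,0,0],
    [0,0,0],
  ],
  dr=[
    [0,0,-0.05],
    [0,0,-0.1],
    [0,0,-0.15],
    [0,0,-0.2],
    [0,0,-0.25],
    [0,0,-0.3],
    [0,0,-0.35],
    [0,0,-0.4],
    [0,0,-0.44],
    [0,0,-0.463],
    [0,0,-0.463],
    [0,0,-0.463],
  ],
)

```text
t: 10.95
ee_pos: [0.5213, -0.0403, 0.0828]
eef_rot: [0.933, 0.359, 0.0, 0.0]
force: [0.2, -0.4, 3.8]
grip_width: 0.149
finger_force: 29.3
```

```bash
python3 - <<'E'
from station import readout
import numpy as np
s=readout.get_state();q=s["eef_rot"];print(2*np.degrees(np.arctan2(q[1],q[0]))-90,s["moment"],s["force"],s["qpos"])
E
```

```text
-47.94587685686171 [-0.0397635   0.1257259  -0.03176972] [ 0.20825834 -0.43779469  3.76830727] [-2.90492076e-01  3.43959783e-01  1.78057003e+00 -2.22202103e-04
  1.01668013e+00  5.46438222e-01]
```

It turned freely, with no moment and the wing flush in the pads. Now I'll lift.

Emit:
send_rows(
  travel=[
    [0,0,0.015],
    [0,0,0.03],
    [0,0,0.03],
  ],
  dr=[
    [0,0,0],
    [0,0,0],
    [0,0,0],
  ],
)

```text
t: 11.32
ee_pos: [0.521, -0.0402, 0.0903]
eef_rot: [0.934, 0.358, -0.0, 0.0]
force: [1.2, 0.4, -0.8]
grip_width: 0.155
finger_force: 29.3
```

Emit:
send_rows(
  travel=[
    [0,0,0.05],
    [0,0,0.12],
    [0,0,0.2],
    [0,0,0.27],
    [0,0,0.31],
    [0,0,0.31],
    [0,0,0.31],
    [0,0,0.31],
    [0,0,0.31],
  ],
  dr=[
    [0,0,0],
    [0,0,0],
    [0,0,0],
    [0,0,0],
    [0,0,0],
    [0,0,0],
    [0,0,0],
    [0,0,0],
    [0,0,0],
  ],
)

```text
t: 12.45
ee_pos: [0.5208, -0.0401, 0.1671]
eef_rot: [0.934, 0.358, -0.0, -0.0]
force: [0.2, -1.1, -0.7]
grip_width: 0.146
finger_force: 29.3
```

```bash
python3 - <<'E'
from station import readout, optics
import cv2,numpy as np
a=optics.snapshot("wrist"); b=optics.snapshot("side")[160:280,190:310]
b=cv2.resize(b,(384,384),interpolation=cv2.INTER_CUBIC)
cv2.imwrite("pics/f.png",cv2.resize(np.hstack([a,b]),(800,343))[:,:,::-1])
E
```

```text
(no output)
```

View pics/f.png

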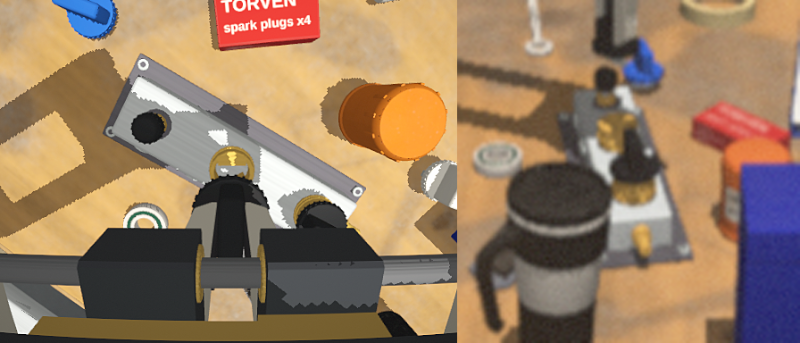

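The wrist view shows the near port open at (232,162), with its cap upright in the fingers at (230,195). The knob is home at (150,127) and the far cap is seated at (318,212). I'll hand it in.

```bash
python3 -c "
from station import job
print(job.job_done())"
```

```text
the job is handed in; nothing more can be done
None
```

The job is handed in, though no verdict came back: I pulled the vent knob out to its stop and pushed it home, then undid the near cap (it loosens clockwise seen from above). The gripper is holding it upright, about 8 cm above its port.

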